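# Open the sanding case and stack the blocks

## Robot

A 6-joint arm with a two-finger parallel gripper is mounted at the origin on a cart in front of the work surface, level with it; the furniture and walls round the work are solid. World frame = base frame: x ahead of the robot, y to its left, z up, the work surface at z = 0. Lengths are in m, angles in rad, forces in N, time in s.
With the tool pointing down it reaches from about 0.35 to 0.775 m from the base axis. Payload 7.3 kg.
Tool frame: the origin (TCP) lies at the very end of the fingers, on their centre line; the grasp point (between the pads) lies 19 mm behind it; z points along the fingers, y is the line along which they close (so a half turn about z gives the same grasp; the last joint's range is limited). The gripper opens to 92 mm and grips with 3 to 60 N. Pads are 19 mm wide; open, the fingers measure 130 mm over their backs; the gripper's body (75 mm by 190 mm) begins 47 mm behind the grasp point.
Start: joints at [1.024, 0.342, 1.524, -0, 1.275, -0.146], TCP at [0.205, 0.483, 0.227] pointing down, gripper open.
Joint ranges: [-2.53, 2.53], [-0.77, 2.02], [0.04, 2.7], [-1, 4.14], [0.28, 2.66], [-3.11, 3.11]. Speed limits (rad/s): [2.57, 2.57, 3.14, 3.14, 3.14, 3.14].

## Interface

Orientations are given as [roll, pitch, yaw] about the fixed x, y, z axes, in that order (R = Rz(yaw) Ry(pitch) Rx(roll)).
In Python, from cell import telemetry, eyes, job gives the robot as it stands.
- The arm moves only by the tool apply_moves, never from a script. Its arguments are lists of equal length, an entry for each row: "delta_pos": the shift along the world's x, y, z each as a share of 0.4 m, from -1 to 1, a list of three; "dr": the turn, a rotation vector about the world's x, y, z each as a share of 0.5 rad, from -1 to 1, a list of three; "jaw": the opening, from 0 (shut) to 1 (fully open). A call has 1 to 8 rows; each row is the pose to reach, as a shift and turn from the pose commanded when the call began; what a row does not reach only later rows make up. A row lasts 1/12 s, in which the tool goes at most 41.7 mm and 7.16 degrees, less where a joint would pass 70% of its speed; a pose out of reach is approached as far as the arm can. A call with a number of a shift or a turn outside -1 to 1 is refused whole. A call with a gripper value outside its range is refused whole. The fingers move at their own pace and stop on an object; "force" is the grip in N (left out, the last holds). Time passes only in rows, so rows that repeat a pose let the fingers close. It gives the time, the measured TCP pose, the force, the opening and the grip force at its end, in the units of the state.
- telemetry.observe(): the state, without advancing time (a new reading comes with each control period).
- eyes.read_camera(name): name is "side" or "top" or "wrist"; returns the picture (384x512x3 uint8, red, green, blue); there is no depth.
- eyes.camera_model(name): a dict with "vertical_fov" (degrees; the focal length in pixels is half the picture's height over the tangent of half this angle, whatever the lens; pixels are square), "cx", "cy" (the principal point, pixels), "k1" (the pictures are not rectified: a ray, as slopes to the right and down, at radius r is drawn at 1 + k1 r^2 times it, then the intrinsics apply), "rvec" (rotation vector, rad) and "tvec" (3), from world to camera coordinates, as OpenCV has them; the wrist camera has in their place "hand_eye" (4x4, takes a point from camera to tool coordinates, whose origin is the TCP and whose axes are the flange's). Camera axes: x right, y down, z forward; pixel columns grow to the right and rows downward; lengths in m; the calibration is good to about 2 mm. A picture is of the moment at which its call begins: read the wrist's pose just before it. camera_model takes no time and is no camera call.
- job.hand_in(): hands the job in; it is judged then, once.
The state is a dict: "time": time; "qpos": joint angles; "qvel": joint speeds; "joint_efforts": joint torques, N m; "tool_pos": TCP position; "tool_rot": TCP orientation; "contact_force": force on the tool from outside, world axes, zero at the start; "torque": the same for the moment, N m; "opening": finger opening in m; "grip_force": force on a finger pad.
Only numpy, scipy, OpenCV 4.12 (cv2) and the standard library are available. Lean on these libraries where they do the work, as an engineer would, in place of code of your own. Each camera call takes 0.05 s, during which the arm holds its last target. There are 200 camera calls.

## Task

Lift the lid of the wooden case by its front lip, bring it up and keep it in hand as it goes over past vertical, easing it back until it leans on the black rail behind its hinges: it must not be let fall back. Then take the loose sanding block from the table and stack it squarely on top of the one lying in the case, long sides together, and leave the lid leaning on its rail. Do not disturb the mug, the red-capped jar or the dropper bottle.

Things in the scene. Friction and masses are not known exactly. Their poses are not given: they have to be found in the camera images.
- case: open-topped light wooden case fixed to the table, 130 mm deep (x) x 200 mm wide (y) x 75 mm high, walls and floor 6 mm. Origin: centre of its underside; x points from its front (the lip side, facing the robot's right) to the hinge side (left), z up. Hinge line: x 65, z 75 mm
- lid: dark wooden lid, 150 (hinge to front edge) x 212 x 10 mm, 0.35 kg. Origin: middle of the hinge line at the lid's underside. Shut, axes as the case's; it fills x -150..0, z 0..10 mm and overhangs the front wall by 20 mm as a lip. Opens about its +y. Low hinge friction: let go it falls shut, stays only within 0.15 rad of upright, beyond that falls backwards
- lip (a point): middle of the front lower edge of the lid (turns with the lid), 150 mm from the hinge line
- lid_rest: dark steel stand behind the case with two posts and a black rubber rail, 14 mm thick, 140 mm long, parallel to the hinge and 60 mm above it. Origin and axes: the case's. The rail is clamped anywhere from 52 to 72 mm behind the hinge line (not measured), so the open lid leans on it 0.5 to 0.7 rad beyond vertical: feel for it
- case_in (a point): centre of the case's inner floor, 6 mm above the table
- stored_block: wooden sanding block, 40 (x) x 85 (y) x 31 (z) mm, lying in the case under the lid, its long side roughly front to back. Origin: centre of its underside
- loose_block: the same kind of wooden sanding block, 40 (x) x 85 (y) x 31 (z) mm, lying on the table to the right of the case. Origin: centre of its underside
- mug: blue-grey mug, 82 x 117 x 91 mm, standing to the left, to be left alone. Origin: centre of its underside
- red_jar: small glitter jar with a red cap, 49 x 48 x 65 mm, standing beyond the hinge side of the case, to be left alone. Origin: centre of its underside
- dropper: amber dropper bottle with black top, 33 x 34 x 102 mm, standing beyond the case, to be left alone. Origin: centre of its underside
Mind the look-alikes: they are no part of the job. Leave any green or purple look-alike of the loose_block alone.

How it is judged:
On the way:
1. the lid leans at rest on the rail (contact force between lid and lid_rest above 0.2 N and angle between lid's own z axis and vertical above 1.95 rad and angular speed of lid below 0.15 rad/s), for 0.2 s.
At the end, for the whole second after the job is handed in: The lid is at rest beyond vertical, leaning on the rail of the stand behind the case. The stored block lies flat on the floor of the case and the loose block lies flat on top of it, their centres within 8 mm and their long sides within 0.12 rad, at rest (contact force between lid and lid_rest above 0.2 N and angle between lid's own z axis and vertical above 1.95 rad and angular speed of lid below 0.1 rad/s and horizontal distance between loose_block and stored_block below 0.008 m and z of loose_block in the frame of stored_block between 0.028 and 0.034 m and angle between the y axis of loose_block and the y axis of stored_block, either way round below 0.12 rad and angle between each of loose_block, stored_block's own z axis and vertical below 0.06 rad and horizontal distance between stored_block and case_in below 0.09 m and height (world z) of stored_block below 0.012 m and linear speed of loose_block below 0.02 m/s); the robot touches nothing.
It fails at once if the lid falls back: it swings faster than 2 rad/s while beyond vertical (more than 1.75 rad open) (angle between lid's own z axis and vertical above 1.75 rad and angular speed of lid above 2 rad/s).
It fails at once if the mug is pushed more than 25 mm or tipped over (distance of mug from where it was at the start of the episode above 0.025 m or angle between mug's own z axis and vertical above 0.5 rad).
It fails at once if the red-capped jar is pushed more than 25 mm or tipped over (distance of red_jar from where it was at the start of the episode above 0.025 m or angle between red_jar's own z axis and vertical above 0.5 rad).
It fails at once if the dropper bottle is pushed more than 25 mm or tipped over (distance of dropper from where it was at the start of the episode above 0.025 m or angle between dropper's own z axis and vertical above 0.5 rad).
It also fails if it takes over 72 s, if anything falls off the work surface, if the arm or the gripper's body presses on something with over 40 N, if the wrist force passes 120 N, or if a joint passes its speed limit or range.

## Working session

There is one attempt and no reset: what is moved stays moved. The work goes in short steps, Python scripts to look and compute and a tool call to move; the robot and the scene stay as the last step left them, time stands still between calls to the robot, and variables do not carry over. Pictures are saved under pics/ and viewed, at most 10 in all, crops included, and the job is handed in when it is done.

Besides the shell and the picture viewer there is one more tool, called by a JSON object that holds its "fn" and its "kwargs". apply_moves: Moves the arm, as the interface text tells. Its arguments: {"type":"object","properties":{"delta_pos":{"type":"array"},"dr":{"type":"array"},"jaw":{"type":"array"},"force":{"type":"number"}},"required":["delta_pos","dr","jaw"]}

```bash
mkdir -p pics; cat > h.py <<'E'
import numpy as np, cv2
from cell import telemetry, eyes, job
from scipy.spatial.transform import Rotation as R
def save(n,img): cv2.imwrite('pics/'+n,img[:,:,::-1])
def cam(name,st=None):
    m=eyes.camera_model(name); f=192/np.tan(np.radians(m['vertical_fov'])/2)
    if 'hand_eye' in m:
        T=np.eye(4);T[:3,:3]=R.from_euler('xyz',st['tool_rot']).as_matrix();T[:3,3]=st['tool_pos']
        X=T@np.array(m['hand_eye'])
    else:
        X=np.eye(4);r=R.from_rotvec(m['rvec']).as_matrix();X[:3,:3]=r.T;X[:3,3]=-r.T@np.array(m['tvec'])
    return dict(f=f,cx=m['cx'],cy=m['cy'],k1=m['k1'],X=X)
def ray(c,u,v):
    d=np.array([(u-c['cx'])/c['f'],(v-c['cy'])/c['f']]);s=d.copy()
    for _ in range(20): s=d/(1+c['k1']*(s@s))
    w=c['X'][:3,:3]@np.array([s[0],s[1],1]);return c['X'][:3,3],w
def atz(c,u,v,z):
    o,w=ray(c,u,v);return o+w*(z-o[2])/w[2]
def proj(c,p):
    q=np.linalg.inv(c['X'])@np.append(p,1);s=q[:2]/q[2];s=s*(1+c['k1']*(s@s));return s*c['f']+[c['cx'],c['cy']]
def tri(rs):
    A=np.zeros((3,3));b=np.zeros(3)
    for o,w in rs:
        w=w/np.linalg.norm(w);P=np.eye(3)-np.outer(w,w);A+=P;b+=P@o
    return np.linalg.solve(A,b)
E
python3 - <<'E'
from h import *
s=telemetry.observe();print(s)
a=eyes.read_camera('side');b=eyes.read_camera('top');save('side0.png',a);save('top0.png',b)
for n in('side','top'):
    c=cam(n);print(n,c['X'].round(3).tolist(),c['f'],c['k1'])
E
```

```text
{'time': 0.0, 'qpos': array([ 1.02399513e+00,  3.42691520e-01,  1.52499963e+00,  1.52495328e-05,
        1.27537039e+00, -1.46022575e-01]), 'qvel': array([-0.00305689,  0.00068356, -0.00048602,  0.00023499,  0.00048629,
        0.00030918]), 'joint_efforts': array([ 1.47888662e-03, -4.31261730e+01, -2.44221926e+01,  7.17221992e-02,
        5.59725228e-02, -1.92728317e-04]), 'tool_pos': array([0.20460224, 0.48306691, 0.22606721]), 'tool_rot': array([-3.14014152e+00, -2.28156023e-04,  2.74080941e+00]), 'contact_force': array([-0.42155637, -0.07469629, -0.51453675]), 'torque': array([ 0.03894858, -0.01470496, -0.02104962]), 'grip_force': 0.0, 'opening': 0.09193751005032041}
side [[0.98, -0.115, 0.163, 0.326], [-0.199, -0.504, 0.841, -1.17], [-0.014, -0.856, -0.517, 0.773], [0.0, 0.0, 0.0, 1.0]] 439.61886678836305 -0.022161687199942055
top [[-0.023, -0.989, 0.148, 0.352], [-0.999, 0.027, 0.024, -0.041], [-0.028, -0.148, -0.989, 1.367], [0.0, 0.0, 0.0, 1.0]] 408.51886614883057 -0.002611532460545304
```

View pics/top0.png

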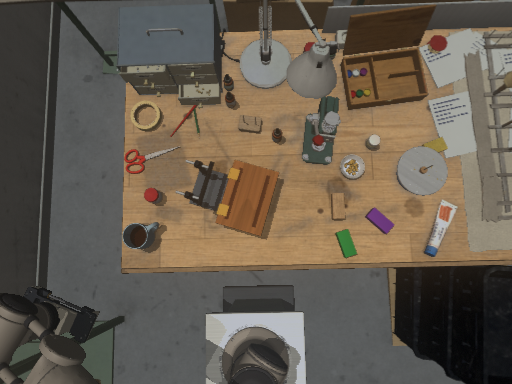

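View pics/side0.png

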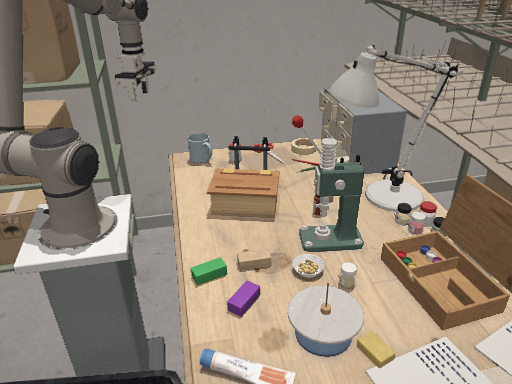

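The top view shows the case and lid at about (249,198) and the stand and rail at (205,185). The mug is at (140,236), the red jar at (152,195) and a dropper candidate at (278,135).

Candidates for the loose block, by top-view pixel:
- tan block (338,206), which I choose as plain wood to the right of the case
- green (346,243)
- purple (379,220)
- tan holed piece (250,123)
- yellow sponge (436,145)

I'll check the choice in one close crop.

```bash
python3 - <<'E'
from h import *
a=cv2.imread('pics/top0.png');b=cv2.imread('pics/side0.png')
A=cv2.resize(a[150:250,170:370],None,fx=4,fy=4,interpolation=cv2.INTER_CUBIC)
B=cv2.resize(b[130:280,190:290],None,fx=4,fy=4,interpolation=cv2.INTER_CUBIC)
cv2.imwrite('pics/cropA.png',A);cv2.imwrite('pics/cropB.png',B)
E
```

```text
(no output)
```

View pics/cropA.png

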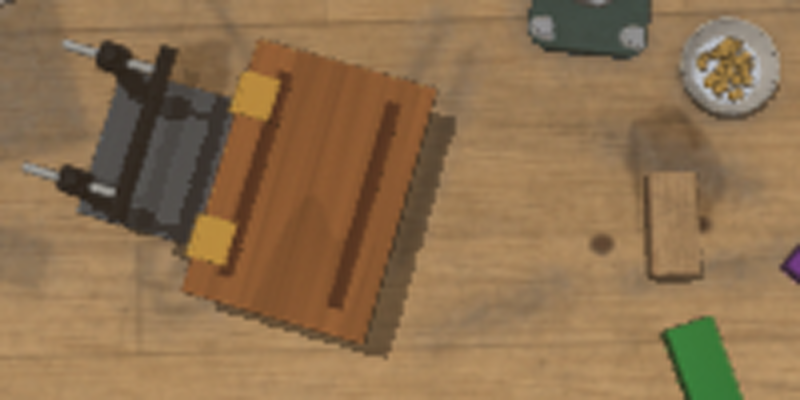

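View pics/cropB.png

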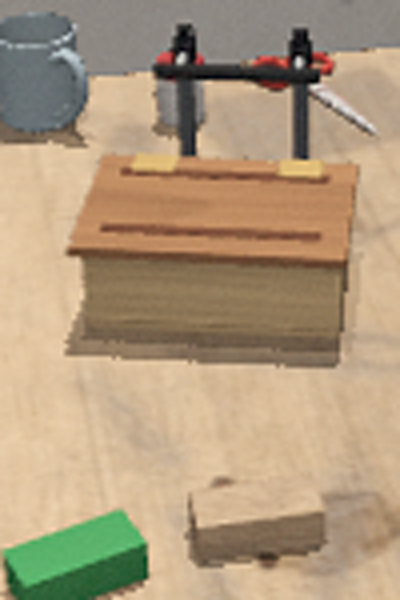

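The crops confirm the plain tan block at top (338,206) and side (254,261), and the lid with its lip facing −y. The rail runs from crop A (167,48) to (122,218). Next I triangulate.

```bash
python3 - <<'E'
from h import *
t=cam('top');s=cam('side')
A=lambda p:(169.6+p[0]/4,149.6+p[1]/4)
B=lambda p:(189.6+p[0]/4,129.6+p[1]/4)
for n,a,b in [('hinge far',(260,39),(358,166)),('hinge near',(183,291),(102,155)),('lip far',(437,91),(348,256)),('lip near',(370,345),(68,248)),
 ('blk c',(670,224),(257,503)),('rail far',(168,48),(320,76)),('rail near',(122,219),(155,70))]:
    p=tri([ray(t,*A(a)),ray(s,*B(b))]);print(n,p.round(4),(proj(t,p)-A(a)).round(1))
L=np.array([atz(t,*A(a),.085) for a in [(260,39),(183,291),(437,91),(370,345)]]);print(L.round(4))
for e in(L[1]-L[0],L[3]-L[2],L[2]-L[0],L[3]-L[1]):print(np.linalg.norm(e).round(4),np.arctan2(e[1],e[0]).round(3))
print('blk top',[atz(t,*A(a),.031).round(4).tolist() for a in [(646,173),(696,172),(701,275),(652,278)]])
print('blk side',[atz(s,*B(a),.031).round(4).tolist() for a in [(190,490),(312,477),(325,512),(195,528)]])
print('rail',[atz(t,*A(a),.135+.007).round(4).tolist() for a in [(168,48),(122,219)]])
print('mug',atz(t,140,236,.09).round(3),'jar',atz(t,152,195,.065).round(3),'dropper',atz(t,278,133,.09).round(3))
E
```

```text
hinge far [0.6397 0.0489 0.083 ] [ 0.  -0.4]
hinge near [0.4383 0.1129 0.0841] [ 0.  -0.3]
lip far [ 0.5945 -0.092   0.0873] [ 0.1 -1.1]
lip near [ 0.3938 -0.033   0.0868] [ 0.  -0.7]
blk c [ 0.4883 -0.2816  0.0246] [ 0.  -0.6]
rail far [0.6234 0.1167 0.134 ] [ 0.  -0.4]
rail near [0.4907 0.1524 0.1374] [ 0.  -0.3]
[[ 0.6379  0.0489  0.085 ]
 [ 0.4374  0.1128  0.085 ]
 [ 0.5915 -0.0916  0.085 ]
 [ 0.3917 -0.0329  0.085 ]]
0.2105 2.833
0.2082 2.856
0.148 -1.89
0.1528 -1.875
blk top [[0.5282, -0.2629, 0.031], [0.5279, -0.3038, 0.031], [0.4434, -0.3031, 0.031], [0.442, -0.2633, 0.031]]
blk side [[0.4483, -0.2664, 0.031], [0.5301, -0.2706, 0.031], [0.5303, -0.3075, 0.031], [0.4451, -0.3049, 0.031]]
rail [[0.6203, 0.1158, 0.142], [0.4892, 0.1518, 0.142]]
mug [0.4   0.349 0.09 ] jar [0.532 0.32  0.065] dropper [ 0.719 -0.093  0.09 ]
```

```bash
cat >> h.py <<'E'
XA=1.266;xc=np.array([np.cos(XA),np.sin(XA),0]);yc=np.array([-np.sin(XA),np.cos(XA),0]);zz=np.array([0,0,1.])
H=np.array([.538,.0805,.075])
def hold(th,ins,off,dy=0):
    t=np.radians(th);u=-xc*np.cos(t)+zz*np.sin(t);n=zz*np.cos(t)+xc*np.sin(t)
    p=H+(.15-ins)*u+(.005+off)*n+dy*yc
    M=np.column_stack([-yc,n,-u]) # x,y,z ; y=n (x_c at 90)
    M[:,0]=np.cross(M[:,1],M[:,2]);return p,R.from_matrix(M)
def go(targets):
    s=telemetry.observe();r0=R.from_euler('xyz',s['tool_rot'])
    for p,r in targets:
        print(((p-s['tool_pos'])/.4).round(3).tolist(),((r*r0.inv()).as_rotvec()/.5).round(3).tolist(),'abs',p.round(3))
E
python3 - <<'E'
from h import *
print(hold(90,0,0)[1].as_matrix().round(2), R.from_euler('xyz',telemetry.observe()['tool_rot']).as_matrix().round(2))
p,r=hold(35,0,0)
q=H-xc*.15+xc*(.0283)+zz*(.0815-.075); d=r.as_matrix()[:,2]
go([(q-d*.08,r),(q,r)])
E
```

```text
[[-0.95  0.3   0.  ]
 [ 0.3   0.95  0.  ]
 [-0.    0.   -1.  ]] [[-0.92  0.39 -0.  ]
 [ 0.39  0.92 -0.  ]
 [ 0.   -0.   -1.  ]]
[0.693, -1.453, -0.247] [1.805, -0.665, 0.177] abs [ 0.482 -0.098  0.127]
[0.742, -1.297, -0.362] [1.805, -0.665, 0.177] abs [ 0.501 -0.036  0.082]
```

{"fn": "apply_moves", "kwargs": {"delta_pos": [[0.2, -0.75, 0.2], [0.2, -0.75, 0.2], [0.2, -0.75, 0.2], [0.2, -0.75, 0.2], [0.2, -0.75, 0.2], [0.2, -0.75, 0.2], [0.2, -0.75, 0.2], [0.2, -0.75, 0.2]], "dr": [[0, 0, 0.19], [0, 0, 0.19], [0, 0, 0.19], [0, 0, 0.19], [0, 0, 0.19], [0, 0, 0.19], [0, 0, 0.19], [0, 0, 0.19]], "jaw": [0.55, 0.55, 0.55, 0.55, 0.55, 0.55, 0.55, 0.55]}}

```text
time: 0.77
tool_pos: [0.2848, 0.1809, 0.3075]
tool_rot: [-3.141, 0.001, 2.835]
contact_force: [-0.2, 0.1, 1.1]
opening: 0.0511
grip_force: 0.0
```

{"fn": "apply_moves", "kwargs": {"delta_pos": [[0.43, -0.85, -0.1], [0.43, -0.85, -0.1], [0.43, -0.85, -0.1], [0.43, -0.85, -0.1], [0.43, -0.85, -0.1], [0.43, -0.85, -0.1], [0.43, -0.85, -0.1], [0.43, -0.85, -0.1]], "dr": [[0.9, -0.28, 0], [0.9, -0.28, 0], [0.9, -0.28, 0], [0.9, -0.28, 0], [0.9, -0.28, 0], [0.9, -0.28, 0], [0.9, -0.28, 0], [0.9, -0.28, 0]], "jaw": [0.55, 0.55, 0.55, 0.55, 0.55, 0.55, 0.55, 0.55]}}

```text
time: 1.43
tool_pos: [0.3998, -0.0469, 0.2781]
tool_rot: [2.669, -0.002, 2.832]
contact_force: [0.7, 0.9, -0.3]
opening: 0.0504
grip_force: 0.0
```

```bash
python3 - <<'E'
from h import *
print(telemetry.observe()['qpos'])
p,r=hold(35,0,0)
q=H-xc*.15+xc*(.0283)+zz*(.0815-.075); d=r.as_matrix()[:,2]
go([(q-d*.10,r),(q,r)])
E
```

```text
[-0.67013186  0.09750836  1.79834567  0.44278268  1.44009157 -2.03297304]
[0.193, -0.167, -0.348] [0.928, -0.3, 0.008] abs [ 0.477 -0.114  0.139]
[0.254, 0.028, -0.492] [0.928, -0.3, 0.008] abs [ 0.501 -0.036  0.082]
```

{"fn": "apply_moves", "kwargs": {"delta_pos": [[0.15, -0.3, -0.1], [0.15, -0.3, -0.1], [0.15, -0.3, -0.1], [0.15, -0.3, -0.1], [0.193, -0.167, -0.348], [0.193, -0.167, -0.348], [0.193, -0.167, -0.348], [0.193, -0.167, -0.348]], "dr": [[0.3, -0.1, 0], [0.6, -0.2, 0], [0.928, -0.3, 0.008], [0.928, -0.3, 0.008], [0.928, -0.3, 0.008], [0.928, -0.3, 0.008], [0.928, -0.3, 0.008], [0.928, -0.3, 0.008]], "jaw": [0.55, 0.55, 0.55, 0.55, 0.55, 0.55, 0.55, 0.55]}}

```text
time: 2.1
tool_pos: [0.4753, -0.107, 0.1353]
tool_rot: [2.178, -0.007, 2.842]
contact_force: [-0.9, 2.2, 0.2]
opening: 0.0507
grip_force: 0.0
```

```bash
python3 - <<'E'
from h import *
s=telemetry.observe();print(s['qpos'])
p,r=hold(35,0,0)
q=H-xc*.15+xc*(.0283)+zz*(.0815-.075); d=r.as_matrix()[:,2]
go([(q-d*.10,r),(q,r)])
im=eyes.read_camera('wrist');sd=eyes.read_camera('side')
save('w1.png',np.hstack([cv2.resize(im,None,fx=.75,fy=.75),cv2.resize(sd[110:300,130:330],(303,288))]))
c=cam('wrist',s)
for n,pp in [('lip low',H-xc*.15),('lip far',H-xc*.15-yc*.106),('lip near',H-xc*.15+yc*.106)]:print(n,(proj(c,pp)*.75).round(1))
E
```

```text
[-0.87258388  0.64857081  1.74387326  0.76490865  1.45837125 -2.52159846]
[0.004, -0.017, 0.009] [-0.012, -0.011, -0.01] abs [ 0.477 -0.114  0.139]
[0.065, 0.179, -0.134] [-0.012, -0.011, -0.01] abs [ 0.501 -0.036  0.082]
lip low [168.8 148.2]
lip far [171.5 230. ]
lip near [165.8  42.9]
```

View pics/w1.png

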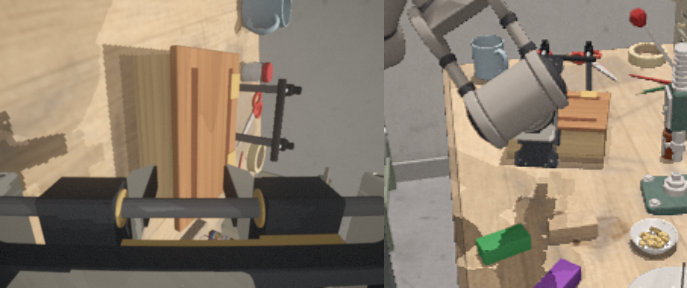

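The wrist view shows the lip edge as a line from (171,46) to (178,230), within about 4 mm of prediction and between the fingers. The tool goes in under the lip.

{"fn": "apply_moves", "kwargs": {"delta_pos": [[0.02, 0.065, -0.048], [0.04, 0.13, -0.095], [0.061, 0.19, -0.14], [0.061, 0.19, -0.14], [0.061, 0.19, -0.14]], "dr": [[0, 0, 0], [0, 0, 0], [0, 0, 0], [0, 0, 0], [0, 0, 0]], "jaw": [0.55, 0.55, 0.55, 0.55, 0.55]}}

```text
time: 2.62
tool_pos: [0.5021, -0.0347, 0.0846]
tool_rot: [2.183, 0.005, 2.842]
contact_force: [-0.3, -0.5, 0.6]
opening: 0.0505
grip_force: 0.0
```

```bash
python3 - <<'E'
from h import *
s=telemetry.observe();print(s['tool_pos'],s['contact_force'])
p,r=hold(35,0,0);L=H-xc*.15
go([(L+xc*a/1e3+zz*(b-75)/1e3,r) for a,b in [(28.3,81.5),(28,97),(36,125),(46,150),(58,170)]])
im=eyes.read_camera('wrist');save('w2.png',im)
E
```

```text
[ 0.5021336  -0.03472472  0.08464771] [-0.3398195  -0.51468829  0.57375308]
[-0.002, -0.002, -0.008] [0.005, 0.008, -0.01] abs [ 0.501 -0.036  0.082]
[-0.002, -0.003, 0.031] [0.005, 0.008, -0.01] abs [ 0.501 -0.036  0.097]
[0.004, 0.016, 0.101] [0.005, 0.008, -0.01] abs [ 0.504 -0.028  0.125]
[0.012, 0.04, 0.163] [0.005, 0.008, -0.01] abs [ 0.507 -0.019  0.15 ]
[0.021, 0.069, 0.213] [0.005, 0.008, -0.01] abs [ 0.51  -0.007  0.17 ]
```

View pics/w2.png

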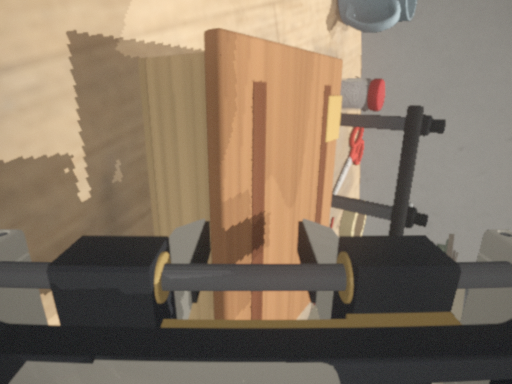

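The lid edge, about (210,240), sits between the fingers with the lower finger under it. I lift now.

{"fn": "apply_moves", "kwargs": {"delta_pos": [[-0.002, -0.003, 0.03], [-0.002, -0.003, 0.045], [0.002, 0.01, 0.08], [0.004, 0.016, 0.105], [0.008, 0.03, 0.14], [0.012, 0.043, 0.17], [0.021, 0.07, 0.215], [0.021, 0.07, 0.215]], "dr": [[0, 0, 0], [0, 0, 0], [0, 0, 0], [0, 0, 0], [0, 0, 0], [0, 0, 0], [0, 0, 0], [0, 0, 0]], "jaw": [0.55, 0.55, 0.55, 0.55, 0.55, 0.55, 0.55, 0.55]}}

```text
time: 3.33
tool_pos: [0.5109, -0.0061, 0.1731]
tool_rot: [2.183, 0.008, 2.841]
contact_force: [0.1, -2.2, -1.9]
opening: 0.0508
grip_force: 0.7
```

```bash
python3 - <<'E'
from h import *
s=telemetry.observe();print(s['tool_pos'],s['contact_force'],s['qpos'])
go([hold(35,.02,.02),hold(35,.022,.01),hold(35,.022,.0)])
E
```

```text
[ 0.51086773 -0.00611317  0.17305483] [ 0.11176331 -2.17835605 -1.879998  ] [-0.68460617  0.53994054  1.8161605   0.8867874   1.37717578 -2.41744148]
[-0.001, -0.003, -0.008] [0.007, 0.014, -0.008] abs [ 0.51  -0.007  0.17 ]
[-0.004, -0.013, -0.031] [0.007, 0.014, -0.008] abs [ 0.509 -0.011  0.161]
[-0.009, -0.027, -0.051] [0.007, 0.014, -0.008] abs [ 0.507 -0.017  0.153]
```

{"fn": "apply_moves", "kwargs": {"delta_pos": [[-0.003, -0.008, -0.02], [-0.005, -0.015, -0.03], [-0.007, -0.02, -0.04], [-0.009, -0.027, -0.051], [-0.009, -0.027, -0.051], [-0.009, -0.027, -0.051]], "dr": [[0, 0, 0], [0, 0, 0], [0, 0, 0], [0, 0, 0], [0, 0, 0], [0, 0, 0]], "jaw": [0.4, 0.3, 0.2, 0.05, 0.05, 0.05], "force": 15}}

```text
time: 3.83
tool_pos: [0.506, -0.0178, 0.1483]
tool_rot: [2.182, 0.001, 2.839]
contact_force: [-1.0, -2.9, -0.4]
opening: 0.0154
grip_force: 1.0
```

```bash
python3 - <<'E'
from h import *
s=telemetry.observe();print(s['tool_pos'],s['contact_force'],s['torque'])
go([hold(a,.022,.0) for a in (35,40,45,50,55,60)])
E
```

```text
[ 0.50603304 -0.01780606  0.1482798 ] [-1.02958777 -2.93993833 -0.40303707] [-0.77148649  0.33056026  0.03450596]
[0.003, 0.003, 0.011] [0.001, 0.001, -0.005] abs [ 0.507 -0.017  0.153]
[0.009, 0.02, 0.032] [-0.165, 0.053, -0.005] abs [ 0.51  -0.01   0.161]
[0.015, 0.038, 0.052] [-0.332, 0.106, -0.005] abs [ 0.512 -0.002  0.169]
[0.021, 0.059, 0.07] [-0.499, 0.158, -0.005] abs [0.514 0.006 0.176]
[0.028, 0.08, 0.086] [-0.665, 0.21, -0.005] abs [0.517 0.014 0.183]
[0.035, 0.103, 0.1] [-0.832, 0.262, -0.006] abs [0.52  0.024 0.188]
```

{"fn": "apply_moves", "kwargs": {"delta_pos": [[0, 0, 0], [0, 0, 0], [0.006, 0.017, 0.021], [0.012, 0.035, 0.041], [0.018, 0.056, 0.059], [0.025, 0.077, 0.075], [0.032, 0.1, 0.09], [0.032, 0.1, 0.09]], "dr": [[0, 0, 0], [0, 0, 0], [-0.166, 0.052, 0], [-0.332, 0.105, 0], [-0.5, 0.157, 0], [-0.665, 0.21, 0], [-0.832, 0.262, 0], [-0.832, 0.262, 0]], "jaw": [0.0, 0.0, 0.0, 0.0, 0.0, 0.0, 0.0, 0.0], "force": 15}}

```text
time: 4.5
tool_pos: [0.52, 0.0259, 0.1887]
tool_rot: [2.621, 0.006, 2.845]
contact_force: [-7.1, -6.5, 14.9]
opening: 0.0097
grip_force: 15.0
```

```bash
python3 - <<'E'
from h import *
s=telemetry.observe();print(s['tool_pos'],s['contact_force'],s['torque'],s['opening'],s['qpos'])
go([hold(a,.022,.0) for a in (60,65,70,75,80,85)])
E
```

```text
[0.5199628 0.0258935 0.1886586] [-7.11776553 -6.51152285 14.88086517] [0.06592334 0.76842423 0.20843183] 0.009726417852818293 [-0.41569651  0.36009405  1.74071106  0.56739712  1.16793511 -1.95324913]
[0.0, -0.006, -0.001] [0.01, 0.01, -0.017] abs [0.52  0.024 0.188]
[0.008, 0.018, 0.011] [-0.157, 0.062, -0.018] abs [0.523 0.033 0.193]
[0.016, 0.043, 0.021] [-0.324, 0.113, -0.018] abs [0.526 0.043 0.197]
[0.024, 0.069, 0.028] [-0.491, 0.165, -0.019] abs [0.53  0.054 0.2  ]
[0.032, 0.095, 0.033] [-0.657, 0.217, -0.019] abs [0.533 0.064 0.202]
[0.04, 0.122, 0.036] [-0.824, 0.268, -0.02] abs [0.536 0.075 0.203]
```

{"fn": "apply_moves", "kwargs": {"delta_pos": [[0.007, 0.02, 0.014], [0.015, 0.045, 0.025], [0.023, 0.071, 0.032], [0.031, 0.098, 0.037], [0.039, 0.125, 0.04], [0.039, 0.125, 0.04]], "dr": [[-0.166, 0.052, 0], [-0.332, 0.105, 0], [-0.5, 0.157, 0], [-0.665, 0.21, 0], [-0.832, 0.262, 0], [-0.832, 0.262, 0]], "jaw": [0.0, 0.0, 0.0, 0.0, 0.0, 0.0]}}

```text
time: 5.0
tool_pos: [0.5361, 0.0769, 0.203]
tool_rot: [3.055, 0.003, 2.846]
contact_force: [-2.0, 0.9, 13.3]
opening: 0.0104
grip_force: 15.0
```

```bash
python3 - <<'E'
from h import *
s=telemetry.observe();print(s['tool_pos'],s['contact_force'],s['torque'],s['opening'],s['qpos'])
go([hold(a,.021,.0) for a in (85,90,94,98,102,106,110)])
E
```

```text
[0.53606708 0.07691682 0.20304785] [-2.00443712  0.87630039 13.2696723 ] [ 0.25933945  0.21849163 -0.13239161] 0.010415549747716704 [-0.04855979  0.37187466  1.55102589  0.08945319  1.1964172  -1.35561007]
[0.0, -0.006, 0.002] [0.003, 0.004, -0.018] abs [0.536 0.075 0.204]
[0.009, 0.021, 0.002] [-0.164, 0.056, -0.018] abs [0.54  0.085 0.204]
[0.015, 0.042, 0.001] [-0.297, 0.097, -0.019] abs [0.542 0.094 0.203]
[0.022, 0.064, -0.002] [-0.431, 0.139, -0.019] abs [0.545 0.102 0.202]
[0.029, 0.085, -0.007] [-0.564, 0.18, -0.019] abs [0.548 0.111 0.2  ]
[0.035, 0.105, -0.014] [-0.697, 0.221, -0.019] abs [0.55  0.119 0.198]
[0.041, 0.125, -0.021] [-0.831, 0.262, -0.019] abs [0.553 0.127 0.195]
```

{"fn": "apply_moves", "kwargs": {"delta_pos": [[0.005, 0.016, 0.003], [0.01, 0.032, 0.004], [0.016, 0.05, 0.003], [0.022, 0.068, 0.001], [0.028, 0.086, -0.003], [0.032, 0.098, -0.007], [0.036, 0.11, -0.011], [0.036, 0.11, -0.011]], "dr": [[-0.1, 0.031, 0], [-0.2, 0.062, 0], [-0.32, 0.1, 0], [-0.44, 0.14, 0], [-0.56, 0.175, 0], [-0.63, 0.2, 0], [-0.7, 0.22, 0], [-0.7, 0.22, 0]], "jaw": [0.0, 0.0, 0.0, 0.0, 0.0, 0.0, 0.0, 0.0]}}

```text
time: 5.67
tool_pos: [0.5497, 0.12, 0.1972]
tool_rot: [-2.864, -0.002, 2.844]
contact_force: [0.0, 5.6, 9.8]
opening: 0.0101
grip_force: 15.0
```

```bash
python3 - <<'E'
from h import *
s=telemetry.observe();print(s['tool_pos'],s['contact_force'],s['torque'],s['opening'],s['qpos'])
go([hold(a,.019,.0) for a in (106,108,110,112,114,116,118,120,122)])
E
```

```text
[0.54974933 0.11998305 0.197245  ] [0.04379896 5.6458099  9.80202917] [ 0.82018195  0.09837149 -0.23194916] 0.010090313959610547 [ 0.21349485  0.53188713  1.33718063 -0.24294584  1.41740342 -1.00480454]
[0.001, -0.001, 0.006] [-0.005, -0.003, -0.014] abs [0.55 0.12 0.2 ]
[0.005, 0.009, 0.002] [-0.072, 0.018, -0.014] abs [0.552 0.124 0.198]
[0.008, 0.019, -0.002] [-0.138, 0.038, -0.013] abs [0.553 0.128 0.196]
[0.011, 0.029, -0.007] [-0.205, 0.059, -0.013] abs [0.554 0.132 0.195]
[0.014, 0.039, -0.012] [-0.272, 0.08, -0.013] abs [0.555 0.136 0.193]
[0.017, 0.049, -0.017] [-0.338, 0.101, -0.013] abs [0.557 0.14  0.191]
[0.02, 0.058, -0.022] [-0.405, 0.121, -0.013] abs [0.558 0.143 0.188]
[0.023, 0.068, -0.028] [-0.472, 0.142, -0.013] abs [0.559 0.147 0.186]
[0.026, 0.077, -0.035] [-0.538, 0.163, -0.013] abs [0.56  0.151 0.183]
```

{"fn": "apply_moves", "kwargs": {"delta_pos": [[0.003, 0.01, -0.002], [0.006, 0.02, -0.006], [0.009, 0.03, -0.011], [0.012, 0.04, -0.016], [0.015, 0.05, -0.021], [0.015, 0.05, -0.021]], "dr": [[-0.066, 0.021, 0], [-0.133, 0.042, 0], [-0.2, 0.062, 0], [-0.266, 0.083, 0], [-0.333, 0.104, 0], [-0.333, 0.104, 0]], "jaw": [0.0, 0.0, 0.0, 0.0, 0.0, 0.0]}}

```text
time: 6.17
tool_pos: [0.556, 0.1398, 0.1885]
tool_rot: [-2.69, -0.002, 2.843]
contact_force: [2.9, 6.6, 8.1]
opening: 0.0097
grip_force: 15.0
```

{"fn": "apply_moves", "kwargs": {"delta_pos": [[0.0015, 0.005, -0.003], [0.003, 0.01, -0.005], [0.0045, 0.0145, -0.0085], [0.006, 0.019, -0.012], [0.006, 0.019, -0.012]], "dr": [[-0.033, 0.01, 0], [-0.066, 0.021, 0], [-0.1, 0.031, 0], [-0.133, 0.042, 0], [-0.133, 0.042, 0]], "jaw": [0.0, 0.0, 0.0, 0.0, 0.0]}}

```text
time: 6.58
tool_pos: [0.5583, 0.1469, 0.1843]
tool_rot: [-2.622, -0.002, 2.842]
contact_force: [2.3, 8.1, 9.8]
opening: 0.0099
grip_force: 15.0
```

```bash
python3 - <<'E'
from h import *
s=telemetry.observe();print(s['tool_pos'],s['contact_force'],s['torque'],s['opening'],s['qpos'])
go([hold(a,.019,.0) for a in (120,122,124,126,128,130)])
E
```

```text
[0.55825675 0.1468833  0.18425925] [2.2664752  8.11806109 9.80071873] [ 0.98655082 -0.15990728 -0.18584072] 0.009932897945408246 [ 0.34341774  0.68533816  1.17927395 -0.40777018  1.60570964 -0.87443341]
[0.002, 0.001, 0.004] [-0.009, -0.002, -0.011] abs [0.559 0.147 0.186]
[0.005, 0.01, -0.002] [-0.076, 0.019, -0.011] abs [0.56  0.151 0.183]
[0.007, 0.019, -0.009] [-0.142, 0.04, -0.011] abs [0.561 0.154 0.181]
[0.01, 0.027, -0.016] [-0.209, 0.061, -0.011] abs [0.562 0.158 0.178]
[0.013, 0.036, -0.023] [-0.276, 0.081, -0.01] abs [0.563 0.161 0.175]
[0.015, 0.044, -0.03] [-0.342, 0.102, -0.01] abs [0.564 0.164 0.172]
```

{"fn": "apply_moves", "kwargs": {"delta_pos": [[0.0015, 0.0045, -0.003], [0.003, 0.009, -0.0055], [0.003, 0.009, -0.0055]], "dr": [[-0.033, 0.01, 0], [-0.066, 0.021, 0], [-0.066, 0.021, 0]], "jaw": [0.0, 0.0, 0.0]}}

```text
time: 6.83
tool_pos: [0.5593, 0.1504, 0.1819]
tool_rot: [-2.587, -0.003, 2.842]
contact_force: [1.3, 8.5, 9.7]
opening: 0.0101
grip_force: 15.0
```

{"fn": "apply_moves", "kwargs": {"delta_pos": [[0.0014, 0.0043, -0.003], [0.0028, 0.0086, -0.006], [0.0028, 0.0086, -0.006]], "dr": [[-0.033, 0.01, 0], [-0.066, 0.021, 0], [-0.066, 0.021, 0]], "jaw": [0.0, 0.0, 0.0]}}

```text
time: 7.08
tool_pos: [0.5594, 0.1505, 0.1815]
tool_rot: [-2.545, -0.003, 2.839]
contact_force: [-3.5, -1.9, 17.2]
opening: 0.0106
grip_force: 15.0
```

{"fn": "apply_moves", "kwargs": {"delta_pos": [[0.0014, 0.0043, -0.003], [0.0028, 0.0086, -0.0065], [0.0028, 0.0086, -0.0065]], "dr": [[-0.033, 0.01, 0], [-0.066, 0.021, 0], [-0.066, 0.021, 0]], "jaw": [0.0, 0.0, 0.0]}}

```text
time: 7.33
tool_pos: [0.5594, 0.1506, 0.1812]
tool_rot: [-2.502, -0.003, 2.835]
contact_force: [-9.3, -15.9, 26.0]
opening: 0.0123
grip_force: 15.0
```

```bash
python3 - <<'E'
from h import *
s=telemetry.observe();print(s['tool_pos'],s['contact_force'],s['torque'],s['opening'],s['qpos'])
go([hold(a,.019,.0) for a in (126,128,130)])
E
```

```text
[0.55943971 0.15058601 0.18119879] [ -9.3083362  -15.8823027   25.96579252] [-4.04640905  1.84218711 -0.42779688] 0.012291407236541096 [ 0.38325972  0.75534807  1.11096315 -0.4811952   1.70282669 -0.84153915]
[0.007, 0.018, -0.008] [0.02, -0.013, 0.003] abs [0.562 0.158 0.178]
[0.01, 0.027, -0.015] [-0.047, 0.008, 0.003] abs [0.563 0.161 0.175]
[0.012, 0.035, -0.023] [-0.114, 0.029, 0.003] abs [0.564 0.164 0.172]
```

The rail is felt at about 122°. I relax back to contact, then open slowly.

{"fn": "apply_moves", "kwargs": {"delta_pos": [[-0.0025, -0.0075, 0.0055], [-0.005, -0.015, 0.011], [-0.005, -0.015, 0.011], [-0.005, -0.015, 0.011]], "dr": [[0.055, -0.017, 0], [0.112, -0.036, 0], [0.112, -0.036, 0], [0.112, -0.036, 0]], "jaw": [0.0, 0.0, 0.0, 0.0]}}

```text
time: 7.67
tool_pos: [0.5591, 0.1494, 0.1814]
tool_rot: [-2.575, -0.003, 2.84]
contact_force: [1.5, 6.7, 6.0]
opening: 0.0103
grip_force: 15.0
```

{"fn": "apply_moves", "kwargs": {"delta_pos": [[0, 0, 0], [0, 0, 0], [0, 0, 0], [0, 0, 0], [0, 0, 0], [0, 0, 0], [0, 0, 0]], "dr": [[0, 0, 0], [0, 0, 0], [0, 0, 0], [0, 0, 0], [0, 0, 0], [0, 0, 0], [0, 0, 0]], "jaw": [0.13, 0.16, 0.2, 0.25, 0.32, 0.4, 0.4]}}

```text
time: 8.25
tool_pos: [0.5589, 0.1486, 0.1805]
tool_rot: [-2.572, -0.003, 2.839]
contact_force: [0.0, -1.0, 0.0]
opening: 0.0354
grip_force: 0.0
```

```bash
python3 - <<'E'
from h import *
s=telemetry.observe();print(s['tool_pos'],s['contact_force'],s['torque'],s['opening'],s['qpos'])
r=R.from_euler('xyz',s['tool_rot']);z=r.as_matrix()[:,2];print(z)
go([(s['tool_pos']-.09*z,r),(s['tool_pos']-.09*z,hold(90,0,0)[1])])
save('side2.png',eyes.read_camera('side')[100:300,130:330])
E
```

```text
[0.55892816 0.14857322 0.18051389] [ 0.02433188 -1.04335569  0.02606463] [ 0.31999164 -0.14504434  0.01032266] 0.03542660080938538 [ 0.36075304  0.71685481  1.15266465 -0.43841229  1.64240769 -0.8575408 ]
[-0.16319952 -0.51411324 -0.84205314]
[0.037, 0.116, 0.189] [0.0, 0.0, 0.0] abs [0.574 0.195 0.256]
[0.037, 0.116, 0.189] [1.085, -0.347, -0.007] abs [0.574 0.195 0.256]
```

View pics/side2.png

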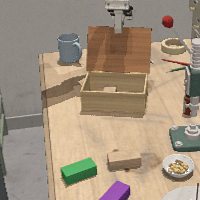

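The lid leans on the rail and the grip is free. I withdraw and head for the loose block.

{"fn": "apply_moves", "kwargs": {"delta_pos": [[0.019, 0.06, 0.1], [0.04, 0.125, 0.21], [0.04, 0.125, 0.21], [0.04, 0.1, 0.32], [0.02, 0.0, 0.36], [0.0, -0.1, 0.36], [-0.03, -0.2, 0.36], [-0.05, -0.3, 0.36]], "dr": [[0, 0, 0], [0, 0, 0], [0, 0, 0], [0.2, -0.06, 0], [0.4, -0.13, 0], [0.6, -0.19, 0], [0.8, -0.26, 0], [0.95, -0.31, 0]], "jaw": [0.4, 0.4, 0.4, 0.5, 0.6, 0.7, 0.8, 0.8]}}

```text
time: 8.97
tool_pos: [0.5385, 0.0295, 0.3263]
tool_rot: [-3.077, 0.008, 2.84]
contact_force: [1.6, -0.9, 0.1]
opening: 0.0653
grip_force: 0.0
```

```bash
python3 - <<'E'
from h import *
def down(yang): # tool y at angle
    y=np.array([np.cos(yang),np.sin(yang),0]);z=np.array([0,0,-1.]);return R.from_matrix(np.column_stack([np.cross(y,z),y,z]))
go([(np.array([.486,-.285,.25]),down(np.pi/2))])
E
```

```text
[-0.131, -0.786, -0.191] [0.131, -0.003, 0.604] abs [ 0.486 -0.285  0.25 ]
```

{"fn": "apply_moves", "kwargs": {"delta_pos": [[-0.13, -0.78, -0.19], [-0.13, -0.78, -0.19], [-0.13, -0.78, -0.19], [-0.13, -0.78, -0.19], [-0.13, -0.78, -0.19], [-0.13, -0.78, -0.19], [-0.13, -0.78, -0.19], [-0.13, -0.78, -0.19]], "dr": [[0.1, 0, 0.6], [0.1, 0, 0.6], [0.1, 0, 0.6], [0.1, 0, 0.6], [0.1, 0, 0.6], [0.1, 0, 0.6], [0.1, 0, 0.6], [0.1, 0, 0.6]], "jaw": [0.9, 0.9, 0.9, 0.9, 0.9, 0.9, 0.9, 0.9]}}

```text
time: 9.63
tool_pos: [0.487, -0.2805, 0.2492]
tool_rot: [-3.121, -0.003, 3.139]
contact_force: [1.3, -0.4, -0.1]
opening: 0.0829
grip_force: 0.0
```

{"fn": "apply_moves", "kwargs": {"delta_pos": [[0, 0, 0], [0, 0, 0], [0, 0, 0]], "dr": [[0.0, 0, 0], [0, 0, 0], [0, 0, 0]], "jaw": [0.9, 0.9, 0.9]}}

```text
time: 9.88
tool_pos: [0.4878, -0.2783, 0.2495]
tool_rot: [-3.122, -0.004, 3.139]
contact_force: [0.2, -0.0, -0.0]
opening: 0.0824
grip_force: 0.0
```

```bash
python3 - <<'E'
from h import *
s=telemetry.observe();print(s['tool_pos'],s['tool_rot'],s['qpos'])
w=eyes.read_camera('wrist');t=eyes.read_camera('top');np.save('w3.npy',w);np.save('t3.npy',t)
np.save('s3.npy',np.r_[s['tool_pos'],s['tool_rot']])
T=cv2.resize(t[145:245,185:295],(440,400),interpolation=cv2.INTER_CUBIC)
W=cv2.resize(w,(360,270))
o=np.zeros((400,800,3),np.uint8);o[:,:440]=T;o[:270,440:]=W;save('v3.png',o)
c=cam('wrist',s);print(c['X'].round(3))
E
```

```text
[ 0.48783163 -0.27826732  0.24947402] [-3.12162665 -0.00368203  3.13874437] [-0.64444609  0.38987192  1.38819958 -0.01863266  1.35455676 -2.20851456]
[[ 0.003  0.955  0.296  0.408]
 [ 1.     0.003 -0.02  -0.274]
 [-0.02   0.296 -0.955  0.408]
 [ 0.     0.     0.     1.   ]]
```

View pics/v3.png

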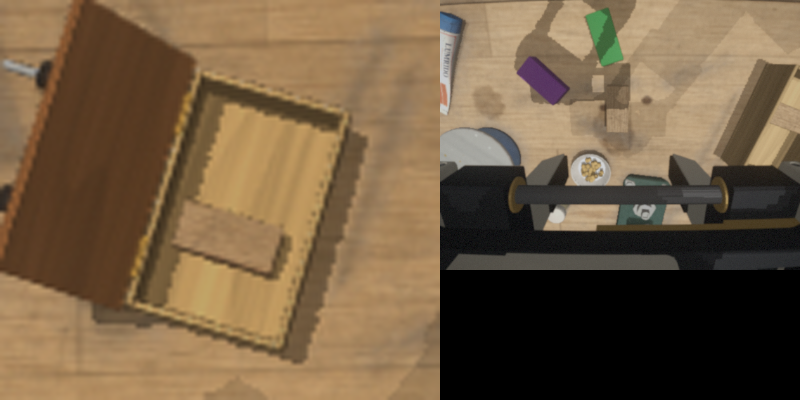

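The stored block is visible at crop corners (192,198), (285,235), (270,275) and (178,240). The loose block sits shadowed in the wrist view at about (618,95). I'll check both with fitted overlays.

```bash
cat >> h.py <<'E'
def down(yang):
    y=np.array([np.cos(yang),np.sin(yang),0]);z=np.array([0,0,-1.]);return R.from_matrix(np.column_stack([np.cross(y,z),y,z]))
def rect(x,y,a,z): # long axis at angle a
    l=np.array([np.cos(a),np.sin(a),0]);w=np.array([-l[1],l[0],0]);c=np.array([x,y,z])
    return [c+i*.0425*l+j*.02*w for i,j in((1,1),(1,-1),(-1,-1),(-1,1))]
E
python3 - <<'E'
from h import *
t=np.load('t3.npy');w=np.load('w3.npy');v=np.load('s3.npy');ct=cam('top');cw=cam('wrist',dict(tool_pos=v[:3],tool_rot=v[3:]))
P=np.array([atz(ct,184.6+a/4,144.6+b/4,.037)for a,b in[(192,199),(285,236),(270,276),(177,240)]]);print(P.round(4))
m=P.mean(0);e=(P[0]+P[3]-P[1]-P[2]);f=P[0]-P[3];print('stored',m.round(4),np.arctan2(e[1],e[0]).round(3),np.arctan2(f[1],f[0]).round(3),np.linalg.norm(e)/2,np.linalg.norm(f))
C=np.array([atz(ct,184.6+a/4,144.6+b/4,.075)for a,b in[(203,75),(348,115),(285,347),(132,300)]]);print('case',C.mean(0),[np.linalg.norm(C[i]-C[i-1]).round(4) for i in range(4)])
def crop(im,c,x0,y0,W,Hh,k,recs):
    o=cv2.resize(im[y0:y0+Hh,x0:x0+W],None,fx=k,fy=k,interpolation=cv2.INTER_CUBIC)
    for r,col in recs:
        q=[((proj(c,p)-[x0,y0]+.5)*k-.5) for p in r];cv2.polylines(o,[np.array(q).round().astype(int)],True,col,1)
    return o
L=[(rect(.4868,-.2833,-.01,.031),(255,255,0)),(rect(.4868,-.2833,-.01,0),(0,255,255))]
S=[(rect(m[0],m[1],np.arctan2(e[1],e[0]),.037),(255,0,0))]
b=np.clip(w.astype(float)*1.6,0,255).astype(np.uint8)
o=np.hstack([crop(b,cw,215,90,70,110,5,L),crop(t,ct,318,170,40,110,5,L),crop(t,ct,220,185,50,110,5,S)]);print(o.shape);save('v4.png',o)
E
```

```text
[[ 0.5312  0.0608  0.037 ]
 [ 0.4986 -0.015   0.037 ]
 [ 0.4661 -0.0019  0.037 ]
 [ 0.4976  0.0736  0.037 ]]
stored [0.4984 0.0294 0.037 ] 1.17 -0.366 0.08217795520336499 0.035941662762246356
case [0.51770194 0.01797579 0.075     ] [np.float64(0.1898), np.float64(0.1216), np.float64(0.1922), np.float64(0.1269)]
(550, 800, 3)
```

View pics/v4.png

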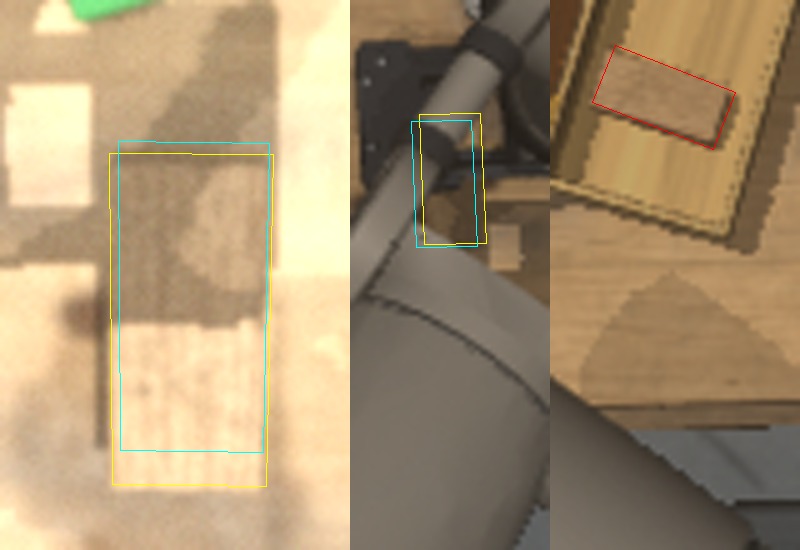

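The overlays fit: the yellow outline matches the block's top face in the wrist view, and red matches the stored block. I go down for the grasp.

```bash
python3 - <<'E'
from h import *
go([(np.array([.487,-.283,.06]),down(np.pi/2-.01)),(np.array([.487,-.283,.009]),down(np.pi/2-.01))])
E
```

```text
[-0.003, -0.014, -0.475] [0.042, -0.006, -0.019] abs [ 0.487 -0.283  0.06 ]
[-0.003, -0.014, -0.602] [0.042, -0.006, -0.019] abs [ 0.487 -0.283  0.009]
```

{"fn": "apply_moves", "kwargs": {"delta_pos": [[-0.003, -0.014, -0.1], [-0.003, -0.014, -0.2], [-0.003, -0.014, -0.3], [-0.003, -0.014, -0.4], [-0.003, -0.014, -0.5], [-0.003, -0.014, -0.56], [-0.003, -0.014, -0.602], [-0.003, -0.014, -0.602]], "dr": [[0.042, 0, -0.02], [0.042, 0, -0.02], [0.042, 0, -0.02], [0.042, 0, -0.02], [0.042, 0, -0.02], [0.042, 0, -0.02], [0.042, 0, -0.02], [0.042, 0, -0.02]], "jaw": [0.9, 0.9, 0.9, 0.9, 0.9, 0.9, 0.9, 0.9]}}

```text
time: 10.65
tool_pos: [0.4855, -0.2813, 0.0055]
tool_rot: [3.137, -0.009, 3.132]
contact_force: [-0.6, 0.7, 0.2]
opening: 0.0827
grip_force: 0.0
```

{"fn": "apply_moves", "kwargs": {"delta_pos": [[0, 0, 0], [0, 0, 0], [0, 0, 0], [0, 0, 0], [0, 0, 0], [0, 0, 0], [0, 0, 0]], "dr": [[0, 0, 0], [0, 0, 0], [0, 0, 0], [0, 0, 0], [0, 0, 0], [0, 0, 0], [0, 0, 0]], "jaw": [0.6, 0.5, 0.4, 0.3, 0.3, 0.3, 0.3], "force": 15}}

```text
time: 11.23
tool_pos: [0.4868, -0.2844, 0.009]
tool_rot: [-3.142, -0.003, 3.129]
contact_force: [1.0, -0.9, 0.1]
opening: 0.0404
grip_force: 0.1
```

{"fn": "apply_moves", "kwargs": {"delta_pos": [[0, 0, 0.1], [0, 0, 0.2], [0, 0, 0.3], [0, 0.0, 0.4], [0, 0, 0.5], [0, 0.0, 0.5], [0, 0.0, 0.5]], "dr": [[0, 0, 0], [0, 0, 0], [0, 0, 0], [0, 0, 0], [0, 0, 0], [0, 0, 0], [0, 0, 0]], "jaw": [0.3, 0.3, 0.3, 0.3, 0.3, 0.3, 0.3]}}

```text
time: 11.82
tool_pos: [0.4875, -0.285, 0.2111]
tool_rot: [-3.139, 0.001, 3.129]
contact_force: [-0.8, 0.5, -1.3]
opening: 0.0398
grip_force: 15.0
```

{"fn": "apply_moves", "kwargs": {"delta_pos": [[0.0, 0.1, 0.1], [0.01, 0.2, 0.1], [0.01, 0.3, 0.1], [0.02, 0.4, 0.1], [0.02, 0.5, 0.1], [0.02, 0.5, 0.1], [0.02, 0.5, 0.1]], "dr": [[0, 0, 0.2], [0, 0, 0.4], [0, 0, 0.6], [0, 0, 0.8], [0, 0, 1], [0, 0, 1], [0, 0, 1]], "jaw": [0.3, 0.3, 0.3, 0.3, 0.3, 0.3, 0.3]}}

```text
time: 12.4
tool_pos: [0.4939, -0.0817, 0.2471]
tool_rot: [3.139, -0.006, -2.65]
contact_force: [-0.1, -0.2, -0.4]
opening: 0.0401
grip_force: 15.0
```

{"fn": "apply_moves", "kwargs": {"delta_pos": [[0.0, 0.05, 0], [0.01, 0.1, 0], [0.01, 0.15, 0], [0.01, 0.2, 0], [0.01, 0.26, 0], [0.01, 0.26, 0], [0.01, 0.26, 0]], "dr": [[0, 0, 0.2], [0, 0, 0.4], [0, 0, 0.6], [0, 0, 0.8], [0, 0, 1], [0, 0, 1], [0, 0, 1]], "jaw": [0.3, 0.3, 0.3, 0.3, 0.3, 0.3, 0.3]}}

```text
time: 12.98
tool_pos: [0.4985, 0.0192, 0.2474]
tool_rot: [3.14, -0.005, -2.155]
contact_force: [0.5, 0.1, 0.0]
opening: 0.0397
grip_force: 15.0
```

```bash
python3 - <<'E'
from h import *
s=telemetry.observe();print(s['qpos'],s['contact_force'])
go([(np.array([.4984,.0294,.25]),down(1.17+np.pi/2))])
E
```

```text
[-0.11286342  0.28049974  1.55395386 -0.00398423  1.31122555 -2.66910745] [0.5121791  0.08670615 0.01637499]
[-0.0, 0.026, 0.006] [0.008, -0.008, 0.367] abs [0.498 0.029 0.25 ]
```

{"fn": "apply_moves", "kwargs": {"delta_pos": [[0.0, 0.01, 0.006], [0.0, 0.026, 0.006], [0.0, 0.026, 0.006], [0.0, 0.026, 0.006], [0.0, 0.026, 0.006]], "dr": [[0.008, -0.008, 0.2], [0.008, -0.008, 0.367], [0.008, -0.008, 0.367], [0.008, -0.008, 0.367], [0.008, -0.008, 0.367]], "jaw": [0.3, 0.3, 0.3, 0.3, 0.3]}}

```text
time: 13.4
tool_pos: [0.4987, 0.029, 0.2505]
tool_rot: [-3.141, 0.001, -1.975]
contact_force: [0.6, 0.1, -0.5]
opening: 0.0401
grip_force: 15.0
```

```bash
python3 - <<'E'
from h import *
s=telemetry.observe();print(s['tool_pos'],s['tool_rot'])
w=eyes.read_camera('wrist');sd=eyes.read_camera('side');np.save('w5.npy',w);np.save('sd5.npy',sd);np.save('s5.npy',np.r_[s['tool_pos'],s['tool_rot']])
c=cam('wrist',s);r=rect(.4984,.0294,1.17,.037);q=np.array([proj(c,p) for p in r]);print(q.round(1))
x0,y0=[int(v) for v in np.clip(q.min(0)-35,0,None)];x1,y1=[int(v) for v in q.max(0)+40]
k=4;o=cv2.resize(w[y0:y1,x0:x1],None,fx=k,fy=k,interpolation=cv2.INTER_CUBIC)
cv2.polylines(o,[((q-[x0,y0]+.5)*k-.5).round().astype(int)],True,(255,0,0),1)
print(x0,y0,o.shape)
o=o[:600,:800];save('v5.png',o)
E
```

```text
[0.49867497 0.02895226 0.25052107] [-3.14098820e+00  9.15509152e-04 -1.97474800e+00]
[[270.3 188.3]
 [239.2 188.4]
 [238.1 121.4]
 [271.2 121.3]]
203 86 (568, 432, 3)
```

View pics/v5.png

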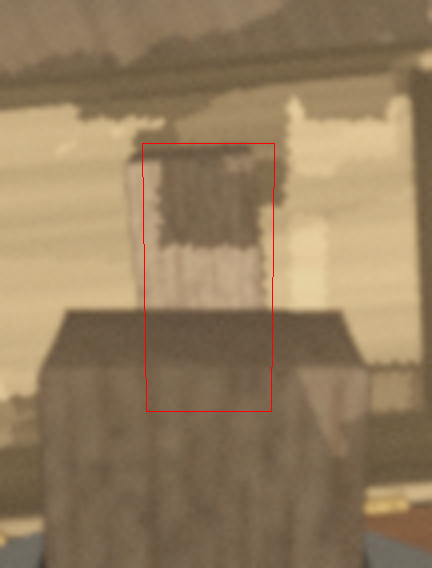

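The last picture shows the stored block's near part from about (128,160) to (262,152), with the held block below it at y > 310. The stored block is shifted and turned slightly from the red outline, so I refine its edges numerically.

```bash
python3 - <<'E'
from h import *
w=np.load('w5.npy').astype(int);
sat=w[:,:,0]-w[:,:,2]
for r in range(120,166,4):print(r,'R',w[r:r+2,229:276,0].mean(0).astype(int).tolist());print('   d',sat[r:r+2,229:276].mean(0).astype(int).tolist())
for c in(242,250,258,264):print(c,sat[112:140,c:c+2].mean(1).astype(int).tolist(),w[112:140,c:c+2,0].mean(1).astype(int).tolist())
E
```

```text
120 R [204, 204, 207, 206, 205, 202, 192, 161, 136, 132, 130, 131, 132, 131, 130, 131, 131, 131, 139, 152, 155, 151, 149, 153, 155, 154, 155, 154, 153, 149, 148, 152, 151, 150, 149, 148, 152, 153, 153, 153, 153, 152, 152, 152, 159, 180, 207]
   d [70, 71, 69, 70, 69, 69, 69, 60, 53, 52, 51, 50, 50, 51, 51, 50, 50, 52, 53, 58, 59, 59, 57, 58, 58, 59, 59, 58, 58, 57, 56, 57, 58, 57, 56, 56, 59, 59, 59, 58, 59, 57, 58, 58, 60, 64, 69]
124 R [199, 201, 200, 197, 197, 189, 163, 132, 116, 111, 113, 112, 113, 115, 111, 107, 110, 108, 109, 111, 109, 108, 110, 112, 111, 112, 111, 112, 113, 120, 128, 131, 129, 129, 135, 137, 141, 146, 152, 153, 149, 153, 153, 150, 156, 170, 196]
   d [69, 68, 69, 69, 68, 67, 61, 50, 43, 41, 40, 41, 42, 41, 42, 39, 39, 39, 41, 41, 41, 41, 40, 40, 39, 40, 40, 42, 41, 43, 46, 46, 45, 46, 48, 49, 50, 52, 57, 57, 56, 57, 57, 56, 58, 61, 69]
128 R [192, 192, 192, 192, 188, 180, 188, 193, 191, 192, 189, 183, 181, 176, 145, 125, 122, 123, 127, 124, 124, 128, 126, 122, 123, 125, 125, 125, 125, 130, 133, 140, 141, 140, 133, 135, 137, 129, 128, 127, 130, 129, 130, 134, 1
[... 4463 characters left out ...]
45, 44, 44, 44, 43, 45, 43, 45, 45, 44, 43] [132, 131, 141, 157, 161, 162, 160, 158, 154, 146, 131, 111, 105, 113, 122, 127, 127, 127, 126, 125, 123, 121, 121, 124, 121, 120, 120, 118]
258 [60, 60, 60, 61, 61, 61, 59, 60, 58, 54, 45, 40, 42, 46, 47, 48, 47, 45, 44, 42, 44, 44, 44, 45, 46, 45, 45, 45] [159, 160, 161, 164, 163, 161, 156, 155, 154, 144, 116, 107, 116, 132, 134, 132, 134, 130, 125, 124, 126, 128, 128, 124, 126, 127, 127, 126]
264 [60, 60, 60, 60, 59, 61, 59, 59, 60, 55, 48, 47, 47, 52, 50, 52, 49, 48, 46, 45, 45, 44, 42, 44, 45, 42, 45, 44] [160, 163, 163, 165, 162, 159, 158, 156, 155, 145, 126, 119, 131, 147, 150, 150, 141, 131, 125, 122, 121, 119, 119, 116, 115, 115, 119, 116]
```

```bash
python3 - <<'E'
from h import *
from scipy.optimize import least_squares
v=np.load('s5.npy');c=cam('wrist',dict(tool_pos=v[:3],tool_rot=v[3:]))
Lf=[(233.8,132.5),(234.6,140.5),(235.6,148.5),(236.5,156.5),(237,160.5)];Rt=[(267.4,136.5),(267.9,142.5),(268.4,148.5),(268.4,152.5),(268.4,156.5),(268.6,160.5)];Fr=[(242,125.5),(250,125),(258,124.5),(264,124.3)]
g=lambda P:np.array([atz(c,*p,.037)[:2] for p in P]);Lf,Rt,Fr=g(Lf),g(Rt),g(Fr)
print(np.polyfit(Lf[:,1],Lf[:,0],1),np.polyfit(Rt[:,1],Rt[:,0],1),Lf.mean(0),Rt.mean(0),Fr.mean(0))
def f(q):
    l=np.array([np.cos(q[2]),np.sin(q[2])]);w=np.array([-l[1],l[0]])
    sgn=1 if (Lf.mean(0)-q[:2])@w>0 else -1
    return np.r_[(Lf-q[:2])@w-sgn*.02,(Rt-q[:2])@w+sgn*.02,(Fr-q[:2])@l+.0425]
r=least_squares(f,[.498,.029,1.17]);print(r.x,(r.fun*1e3).round(1))
E
```

```text
[0.31739748 0.51283979] [0.35779807 0.46970663] [0.51621951 0.01064824] [0.4799227  0.02855262] [ 0.48472696 -0.00648423]
[0.50241198 0.03239298 1.24323129] [-0.4 -0.3 -0.   0.1  0.3  0.1  0.3  0.4  0.1 -0.2 -0.3 -0.3 -0.1  0.
  0.3]
```

```bash
python3 - <<'E'
from h import *
from scipy.ndimage import map_coordinates as mc
from scipy.optimize import minimize
def score(im,c,z,q,edges=((1,0),(-1,0),(0,1),(0,-1))):
    l=np.array([np.cos(q[2]),np.sin(q[2]),0]);w=np.array([-l[1],l[0],0]);s=0;C=np.array([q[0],q[1],z])
    for i,j in edges:
        for t in np.linspace(-.85,.85,15):
            for d,sg in((-.003,1),(.003,-1)):
                p=C+(i*(.0425+d)+(j==0)*0+ (t*.0425 if i==0 else 0))*l+(j*(.02+d)+(t*.02 if j==0 else 0))*w if False else C+((i*(.0425+d)) if i else t*.0425)*l+((j*(.02+d)) if j else t*.02)*w
                u=proj(c,p);s+=sg*mc(im,[[u[1]],[u[0]]],order=1)[0]
    return s
t=np.load('t3.npy').astype(float);ct=cam('top')
for nm,im in(('sat',t[:,:,0]-t[:,:,2]),('R',t[:,:,0])):
  for x0 in([.4984,.0294,1.17],[.5024,.0324,1.243]):
    r=minimize(lambda q:score(im,ct,.037,q),x0,method='Nelder-Mead',options=dict(initial_simplex=[x0,[x0[0]+.004,x0[1],x0[2]],[x0[0],x0[1]+.004,x0[2]],[x0[0],x0[1],x0[2]+.08]]))
    print(nm,r.x.round(4),round(r.fun))
E
```

```text
sat [0.4935 0.0252 1.2358] -1190
sat [0.5012 0.0492 1.2685] -1090
R [0.4932 0.0252 1.2331] -2224
R [0.526  0.0413 1.2429] -1423
```

```bash
python3 - <<'E'
from h import *
v=np.load('s5.npy');c=cam('wrist',dict(tool_pos=v[:3],tool_rot=v[3:]));M=R.from_euler('xyz',v[3:]).as_matrix()
for a,b in(((219.3,163.5),(289.3,163.5)),((213,177.3),(294.3,177.3))):
    for z in np.arange(.235,.285,.008):
        p,q=atz(c,*a,z),atz(c,*b,z);print(z.round(3),np.linalg.norm(p-q).round(4),(M.T@((p+q)/2-v[:3])).round(4))
go([(np.array([.5014,.0317,.25]),down(1.24+np.pi/2))])
E
```

```text
0.235 0.041 [ 0.0381 -0.0004  0.0155]
0.243 0.0391 [ 0.0401 -0.0004  0.0075]
0.251 0.0373 [ 0.042  -0.0004 -0.0005]
0.259 0.0354 [ 0.0439 -0.0004 -0.0085]
0.267 0.0335 [ 0.0459 -0.0004 -0.0165]
0.275 0.0316 [ 0.0478 -0.0005 -0.0245]
0.283 0.0297 [ 0.0498 -0.0005 -0.0325]
0.235 0.0483 [ 0.0297 -0.0007  0.0155]
0.243 0.0461 [ 0.032  -0.0007  0.0075]
0.251 0.0439 [ 0.0344 -0.0007 -0.0005]
0.259 0.0417 [ 0.0367 -0.0007 -0.0085]
0.267 0.0394 [ 0.039  -0.0007 -0.0165]
0.275 0.0372 [ 0.0413 -0.0007 -0.0245]
0.283 0.035 [ 0.0437 -0.0007 -0.0325]
[0.007, 0.006, -0.002] [-0.002, 0.003, 0.143] abs [0.501 0.032 0.25 ]
```

{"fn": "apply_moves", "kwargs": {"delta_pos": [[0.006, 0.002, -0.002], [0.006, 0.002, -0.1], [0.006, 0.002, -0.2], [0.006, 0.002, -0.3], [0.006, 0.002, -0.38], [0.006, 0.002, -0.44], [0.006, 0.002, -0.475], [0.006, 0.002, -0.475]], "dr": [[0, 0, 0.143], [0, 0, 0.143], [0, 0, 0.143], [0, 0, 0.143], [0, 0, 0.143], [0, 0, 0.143], [0, 0, 0.143], [0, 0, 0.143]], "jaw": [0.3, 0.3, 0.3, 0.3, 0.3, 0.3, 0.3, 0.3]}}

```text
time: 14.17
tool_pos: [0.4989, 0.0308, 0.0579]
tool_rot: [3.137, -0.0, -1.9]
contact_force: [-0.9, 0.4, -0.1]
opening: 0.0398
grip_force: 15.0
```

{"fn": "apply_moves", "kwargs": {"delta_pos": [[0, 0, -0.01], [0, 0, -0.02], [0, 0, -0.023], [0, 0, -0.026], [0, 0, -0.029], [0, 0, -0.029]], "dr": [[0, 0, 0], [0, 0, 0], [0, 0, 0], [0, 0, 0], [0, 0, 0], [0, 0, 0]], "jaw": [0.3, 0.3, 0.3, 0.3, 0.3, 0.3]}}

```text
time: 14.67
tool_pos: [0.5013, 0.031, 0.0497]
tool_rot: [-3.14, 0.002, -1.899]
contact_force: [0.7, 0.3, 0.1]
opening: 0.0399
grip_force: 15.0
```

{"fn": "apply_moves", "kwargs": {"delta_pos": [[0, -0.002, -0.003], [0, -0.002, -0.006], [0, -0.002, -0.009], [0, -0.002, -0.009]], "dr": [[0, 0, 0], [0, 0, 0], [0, 0, 0], [0, 0, 0]], "jaw": [0.3, 0.3, 0.3, 0.3]}}

```text
time: 15.0
tool_pos: [0.5009, 0.0302, 0.0455]
tool_rot: [-3.141, 0.002, -1.899]
contact_force: [0.2, 0.1, -0.4]
opening: 0.0397
grip_force: 15.0
```

{"fn": "apply_moves", "kwargs": {"delta_pos": [[0, 0, -0.002], [0, 0, -0.004], [0, 0, -0.004]], "dr": [[0, 0, 0], [0, 0, 0], [0, 0, 0]], "jaw": [0.3, 0.3, 0.3]}}

```text
time: 15.25
tool_pos: [0.5011, 0.0302, 0.045]
tool_rot: [-3.14, 0.002, -1.899]
contact_force: [-2.1, 0.3, 9.7]
opening: 0.0396
grip_force: 15.0
```

Contact came at 0.045, as expected. I release gently and rise.

{"fn": "apply_moves", "kwargs": {"delta_pos": [[0, 0, 0.002], [0, 0, 0.003], [0, 0, 0.003], [0, 0, 0.003], [0, 0, 0.003], [0, 0, 0.003], [0, 0, 0.003]], "dr": [[0, 0, 0], [0, 0, 0], [0, 0, 0], [0, 0, 0], [0, 0, 0], [0, 0, 0], [0, 0, 0]], "jaw": [0.3, 0.44, 0.46, 0.5, 0.55, 0.65, 0.65]}}

```text
time: 15.83
tool_pos: [0.501, 0.0302, 0.0453]
tool_rot: [-3.141, 0.001, -1.899]
contact_force: [-0.0, 0.2, 0.2]
opening: 0.0577
grip_force: 0.0
```

{"fn": "apply_moves", "kwargs": {"delta_pos": [[0, 0, 0.05], [0, 0, 0.12], [0, 0, 0.2], [0, 0, 0.3], [0, 0, 0.4], [0, 0, 0.5], [0, 0, 0.5], [0, 0, 0.5]], "dr": [[0, 0, 0], [0, 0, 0], [0, 0, 0], [0, 0, 0], [0, 0, 0], [0, 0, 0], [0, 0, 0], [0, 0, 0]], "jaw": [0.65, 0.65, 0.65, 0.65, 0.65, 0.65, 0.65, 0.65]}}

```text
time: 16.5
tool_pos: [0.5021, 0.0301, 0.2476]
tool_rot: [-3.135, 0.003, -1.899]
contact_force: [0.5, -0.5, -1.1]
opening: 0.0598
grip_force: 0.0
```

```bash
python3 - <<'E'
from h import *
s=telemetry.observe();print(s['tool_pos'],s['contact_force'])
w=eyes.read_camera('wrist');np.save('w6.npy',w);np.save('s6.npy',np.r_[s['tool_pos'],s['tool_rot']])
c=cam('wrist',s)
for z in(.068,.037):print(np.array([proj(c,p) for p in rect(.5017,.0324,1.24,z)]).round(1).tolist())
w=w.astype(int);sat=w[:,:,0]-w[:,:,2]
for r in range(112,200,8):
    print(r,sat[r:r+2,225:282].mean(0).astype(int).tolist())
for cc in(246,254,262):print(cc,sat[100:150,cc:cc+2].mean(1).astype(int).tolist(),w[100:150,cc:cc+2,0].mean(1).astype(int).tolist())
E
```

```text
[0.50211516 0.03009287 0.24759493] [ 0.45748005 -0.50986125 -1.09290983]
[[273.1, 198.6], [239.3, 198.4], [238.4, 125.9], [274.8, 126.0]]
[[271.8, 190.2], [240.5, 190.0], [239.9, 122.8], [273.3, 122.9]]
112 [52, 51, 51, 51, 51, 51, 51, 51, 51, 51, 49, 50, 52, 52, 50, 49, 49, 50, 52, 52, 51, 52, 51, 51, 51, 51, 50, 51, 51, 53, 50, 52, 52, 52, 54, 56, 58, 61, 61, 59, 60, 60, 61, 59, 60, 61, 60, 62, 68, 70, 71, 70, 72, 71, 70, 70, 70]
120 [70, 70, 70, 70, 68, 68, 70, 70, 69, 69, 69, 68, 69, 68, 69, 67, 62, 51, 43, 42, 41, 42, 43, 44, 44, 43, 42, 45, 46, 46, 45, 47, 50, 47, 46, 46, 48, 47, 46, 45, 45, 49, 46, 48, 47, 49, 54, 61, 67, 70, 71, 71, 71, 71, 73, 71, 71]
128 [68, 68, 69, 68, 68, 69, 68, 69, 70, 69, 68, 69, 66, 56, 49, 52, 52, 53, 50, 48, 48, 52, 54, 54, 49, 48, 49, 53, 53, 50, 49, 50, 55, 57, 56, 51, 50, 53, 56, 59, 56, 55, 53, 54, 57, 57, 55, 52, 56, 65, 67, 68, 69, 69, 69, 69, 69]
136 [67, 68, 68, 67, 68, 66, 68, 67, 68, 68, 67, 67, 66, 61, 57, 56, 57, 57, 58, 57, 59, 58, 58, 58, 58, 58, 58, 58, 58, 60, 59, 60, 59, 59, 58, 59, 57, 58, 57, 57, 59, 59, 58, 57, 60, 60, 60, 58, 6
[... 2332 characters left out ...]
112, 117, 118, 116, 109, 112, 122, 126, 130, 129, 128, 130, 132, 141, 152, 156, 155, 155, 149, 132, 108, 104, 102, 104, 111, 118, 123, 132, 155, 179, 185, 185, 183, 180, 179, 180, 180, 179, 179, 178, 175, 176, 177, 180, 181, 182, 184, 185, 186]
262 [42, 45, 47, 47, 47, 44, 44, 48, 49, 51, 54, 58, 61, 61, 60, 60, 60, 58, 58, 57, 51, 42, 38, 38, 38, 42, 45, 49, 52, 58, 60, 60, 58, 59, 59, 58, 58, 58, 59, 59, 60, 60, 60, 59, 59, 59, 59, 59, 61, 60] [107, 114, 119, 120, 116, 113, 111, 121, 126, 131, 137, 151, 155, 159, 161, 159, 158, 154, 152, 151, 132, 112, 106, 102, 105, 112, 130, 139, 154, 181, 199, 202, 200, 198, 194, 184, 182, 182, 185, 190, 190, 190, 191, 190, 188, 183, 181, 184, 182, 181]
```

The wrist image shows the stacked block within about 2 mm of the stored one, edges parallel. I hand the job in.

```bash
python3 -c "
from cell import job
print(job.hand_in())"
```

```text
the job is handed in; nothing more can be done
None
```

I handed the job in at about 16.5 s: the lid was leaning on its rail at about 122° open and the loose block was stacked squarely on the stored one (about 2 mm off by the wrist camera); no verdict came back, and I did not look at the lid again after releasing it.

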